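# Find the rocking tub lid and press it home

### The job

One of the four blue tub lids in the chilled well is not seated and rocks. Press lightly near the edges of the lids with closed fingertips to find the one that rocks, then press that lid firmly at its centre until it is fully home, and let go. Do not press hard on the sound lids, whose panels crack, do not pull any lid up, and leave the shaker, the jar and the portion box where they stand.

Things in the scene. Friction and masses are not known exactly. Their poses are not given: they have to be found in the camera images.
- well: Chilled well: a fixed brushed metal block on the table, 280 mm (own x) by 360 mm (own y, from -140 to +220 mm), flat deck 48 mm above the table. Origin on the table under the middle of four identical white tubs sunk in the deck, 2 by 2, each closed by an identical flat blue lid; 19 mm between lids. Three lids sit soundly, one rocks; at rest all are level and look alike.
- dent_a (a joint): A lid that sits soundly (which of the places it is at is not known): how far its springy panel is pushed in, m. 0 untouched, + down, pushes back with 3 N per mm wherever on the lid it is pressed, springs back when let go; it cracks beyond 4.5 mm (about 13 N).
- dent_b (a joint): As dent_a, another of the three sound lids.
- dent_c (a joint): As dent_a, the third sound lid.
- seat (a joint): How far the badly seated lid has been pushed home, m. 0 at the start, 0.005 fully down on the tub's rim, negative if pulled up. Its stiff central plug moves only when pressed within about 10 mm of the lid's centre with about 16 to 20 N, stops hard when home and stays down; pressed at the edge it rocks instead and does not go in.
- rock_x (a joint): Tilt of the one badly seated lid (its place is not known) about the well's own x axis, rad; 0 = level, as at the start. Until it is seated, 2 N near its edge or corner tips it 0.06 to 0.1 rad (rock_x and rock_y together), the pressed edge sinking 3 to 5 mm until it meets the tub's rim; it swings back level when let go. Once seated it no longer rocks.
- rock_y (a joint): Tilt of the one badly seated lid (its place is not known) about the well's own y axis, rad; 0 = level, as at the start. Until it is seated, 2 N near its edge or corner tips it 0.06 to 0.1 rad (rock_x and rock_y together), the pressed edge sinking 3 to 5 mm until it meets the tub's rim; it swings back level when let go. Once seated it no longer rocks.
- shaker_mid (a point): Centre (25 mm above its foot) of a loose red shaker, 40 mm diameter, 50 mm tall, standing on the well's deck beside the tubs (own +y side).
- jar_mid (a point): Centre (40 mm up) of a loose glass jar with a green cap, 56 mm diameter, 80 mm tall, on the table on the well's -y side.
- box_mid (a point): Centre (23 mm up) of a loose closed white portion box, 64 x 84 x 46 mm, on the table on the well's +y side.
- place_1 (a point): Point at the centre of one lid (well's own x -62.5 mm, y +62.5 mm), 81 mm above the table; fixed to the well. The lid is 106 x 106 mm, flat, its sides along the well's x and y, with a white 26 mm dot at its centre. Its top is up to 4 mm above or below this point at random, so height does not tell which lid is loose.
- place_2 (a point): Point at the centre of one lid (well's own x -62.5 mm, y -62.5 mm), 81 mm above the table; fixed to the well. The lid is 106 x 106 mm, flat, its sides along the well's x and y, with a white 26 mm dot at its centre. Its top is up to 4 mm above or below this point at random, so height does not tell which lid is loose.
- place_3 (a point): Point at the centre of one lid (well's own x +62.5 mm, y +62.5 mm), 81 mm above the table; fixed to the well. The lid is 106 x 106 mm, flat, its sides along the well's x and y, with a white 26 mm dot at its centre. Its top is up to 4 mm above or below this point at random, so height does not tell which lid is loose.
- place_4 (a point): Point at the centre of one lid (well's own x +62.5 mm, y -62.5 mm), 81 mm above the table; fixed to the well. The lid is 106 x 106 mm, flat, its sides along the well's x and y, with a white 26 mm dot at its centre. Its top is up to 4 mm above or below this point at random, so height does not tell which lid is loose.
There are look-alikes about, which are no part of the job. Leave any pink look-alike of the part that bears box_mid alone.

How it is judged (in metres and radians):
On the way:
1. the loose lid is pressed home (value of joint seat above 0.004 m), for 0.2 s.
At the end, for the whole second after the job is handed in: The loose lid is pushed down at least 4 mm of its 5 mm, level within 0.02 rad, and stays so; the sound lids are at rest within 1.5 mm; shaker, jar and portion box upright within 15 mm of where they stood (value of joint seat between 0.004 and 0.0068 m and value of joint rock_x between -0.02 and 0.02 rad and value of joint rock_y between -0.02 and 0.02 rad and value of joint dent_a between -0.0015 and 0.0015 m and value of joint dent_b between -0.0015 and 0.0015 m and value of joint dent_c between -0.0015 and 0.0015 m and distance of each of shaker_mid, jar_mid, box_mid from where it was at the start of the episode below 0.015 m and angle between each of shaker_mid, jar_mid, box_mid's own z axis and vertical below 0.2 rad); the robot touches nothing.
It fails at once if a sound lid's panel is pushed in by more than 4.5 mm (cracked) (value of joint any of dent_a, dent_b, dent_c above 0.0045 m).
It fails at once if a lid is pulled up by more than 4 mm (value of joint any of dent_a, dent_b, dent_c, seat below -0.004 m).
It fails at once if the shaker, jar or portion box is moved or lifted by more than 15 mm (distance of any of shaker_mid, jar_mid, box_mid from where it was at the start of the episode above 0.015 m).
It also fails if it takes over 58 s, if anything falls off the work surface, if the arm or the gripper's body presses on something with over 40 N, if the wrist force passes 120 N, or if a joint passes its speed limit or range.

### The arm

A 6-joint arm with a two-finger parallel gripper is mounted at the origin on the work surface. World frame = base frame: x ahead of the robot, y to its left, z up, the work surface at z = 0. Lengths are in mm, angles in degrees, forces in N, time in s.
With the tool pointing down it reaches from about 275 to 875 mm from the base axis. Payload 12.5 kg.
Tool frame: the origin (TCP) lies midway between the tips of the shut fingers; the grasp point (between the pads) lies grip_depth behind it (grip_depth is the distance from the TCP to the grasp point, in mm); z points along the fingers, y is the direction in which the jaws open and shut (so a half turn about z gives the same grasp; the last joint's range is limited). The gripper opens to 85 mm and grips with 20 to 120 N. Pads are 22 mm wide; open, the fingers measure 114 mm over their backs; the gripper's body (76 mm by 85 mm) begins 54 mm behind the grasp point. The pads swing forward as they close: fully open they stand 13 mm farther back than shut.
Start: joints at [60.47, 20.094, 94.641, -0, 65.266, -4.847], TCP at [229.647, 499.747, 209.59] pointing down, gripper open.
Joint ranges: [-157.81, 157.81], [-45, 120.19], [0.68, 151.7], [-89.99, 269.99], [4.06, 180], [-164.3, 164.3]. Speed limits (degrees/s): [127.2, 127.2, 159.86, 180, 180, 180].

### API

Orientations are given as a 3x3 rotation matrix whose columns are the frame's x, y, z axes.
In Python, from cell import * gives the robot as it stands. Calls block until the motion is done:
- reach(position, orientation): joint-space move of the TCP to a pose.
- line_to(position, v=150, frame=None): straight line of the TCP; frame=None keeps the orientation; v is the mean speed in mm/s.
- move_j(angles): joint-space move.
- release() and close(): open the fingers fully, or close them until they stop; the grip force is fixed at half the most.
- wait(seconds).
- inverse_kinematics(position, orientation): joint angles nearest the present ones, or None.
- read_camera(name): name is "side" or "top" or "wrist"; returns the picture (384x512x3 uint8, red, green, blue); there is no depth.
- camera_info(name): a dict with "mtx" (3x3 intrinsics, pixels), "D" ([k1, k2, p1, p2, k3] as OpenCV has them; the pictures are not rectified), "world_from_camera" (4x4, takes a point from camera to world coordinates); the wrist camera has in their place "T_tool_cam" (4x4, takes a point from camera to tool coordinates, whose origin is the TCP and whose axes are the flange's). Camera axes: x right, y down, z forward; pixel columns grow to the right and rows downward; lengths in mm; the calibration is good to about 2 mm. A picture is of the moment at which its call begins: read the wrist's pose just before it. camera_info takes no time and is no camera call.
A pose or a line that the arm cannot do raises MotionError and nothing moves.
- sign_off(): hands the job in, once; it reports no verdict.
Trained networks look in the newest picture that a camera, given by its name, has taken for a name from the list of things; names that differ only in an ending like _2 or _b are one class to them, and where a whole thing is asked for, a point or a joint stands for the part that bears it (a point fixed in the world has none). Each returns a list of dicts, best first, with "conf" (0 to 1); they miss things now and then, are a little off and sometimes report something else, mostly with a low value. They report only what shows in the picture. A call takes as long as a camera call. They do not tell look-alikes from the thing itself.
- find_in(camera, name): "at" ([x, y, z] in mm, in the coordinates of the camera as it stood for that picture, good to about 4 mm: the middle of the surface that is visible of it).
- cut_out(camera, name): "mask" (384x512 bool, what is visible of it).
- place_of(camera, name): "at" ([x, y, z] in mm, in the coordinates of the camera as it stood for that picture, good to about 4 mm: a listed point, or the origin of a listed thing).
Readings, each from a call of its own:
- current_clock(): time.
- current_q(): joint angles.
- current_joint_velocities(): joint speeds.
- current_effort(): joint torques, N m.
- current_eef_pos(): TCP position.
- current_eef_rot(): TCP orientation.
- current_wrist_force(): force on the tool from outside, world axes, zero at the start.
- current_wrist_torque(): the same for the moment, N m.
- current_width(): opening from 0.0 (shut) to 1.0 (fully open).
Only numpy, scipy, OpenCV 4.12 (cv2) and the standard library are available. Lean on these libraries where they do the work, as an engineer would, in place of code of your own. Each camera call takes 0.05 s, during which the arm holds its last target.

## Working session

There is one attempt and no reset: what is moved stays moved. The work goes in short steps, each a Python script; the robot and the scene stay as the last script left them, time stands still between calls to the robot, and variables do not carry over. Pictures are saved under pics/ and viewed, and the job is handed in when it is done.

```bash
ls; mkdir -p pics; python3 - <<'E'
from cell import *
import cv2, numpy as np
print(current_clock(), current_wrist_force())
for c in ["top","side"]:
    im=read_camera(c); cv2.imwrite(f"pics/{c}0.png",im[:,:,::-1])
    i=camera_info(c); T=np.array(i["world_from_camera"]); print(c,np.round(T,3).tolist(),i["mtx"],i["D"])
    for n in ["well","place_1","shaker_mid","jar_mid","box_mid"]:
        for d in place_of(c,n)[:6]:
            p=T@np.r_[d["at"],1]; print(n,d["conf"],np.round(p[:3],1))
print(current_clock(), grip_depth if 'grip_depth' in globals() else '')
E
```

```text
pics
0.0 [ 0.18040093 -0.30921277  0.74721844]
top [[0.153, -0.965, 0.214, 386.719], [-0.988, -0.148, 0.035, 50.706], [-0.002, -0.217, -0.976, 1022.018], [0.0, 0.0, 0.0, 1.0]] [[351.3592603    0.         262.9575692 ]
 [  0.         351.3592603  195.35783876]
 [  0.           0.           1.        ]] [-0.00936776  0.          0.          0.          0.        ]
well 0.75 [ 5.462e+02 -1.280e+01 -5.000e-01]
well 0.72 [ 501.8 -231.    37.4]
shaker_mid 0.41 [693.4 267.1  23.2]
jar_mid 0.7 [ 501.4 -228.9   39.2]
box_mid 0.98 [694.8 267.2  23.1]
box_mid 0.66 [648.4 395.9  18.1]
side [[0.982, -0.14, 0.126, 448.728], [-0.187, -0.655, 0.732, -668.534], [-0.019, -0.742, -0.67, 770.172], [0.0, 0.0, 0.0, 1.0]] [[361.07285566   0.         256.34862723]
 [  0.         361.07285566 191.712292  ]
 [  0.           0.           1.        ]] [0.01631252 0.         0.         0.         0.        ]
well 0.71 [542.8  -6.9  -1.1]
place_1 0.79 [501.6  66.3  81.2]
shaker_mid 0.7 [626.  142.7  70.7]
jar_mid 0.96 [ 499.5 -228.9   36.1]
box_mid 0.71 [695.  267.   17.7]
box_mid 0.61 [645.9 400.5  21.8]
0.6 18.700000000000003
```

View pics/top0.png

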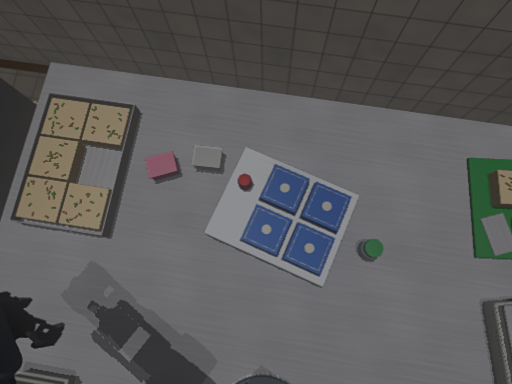

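View pics/side0.png

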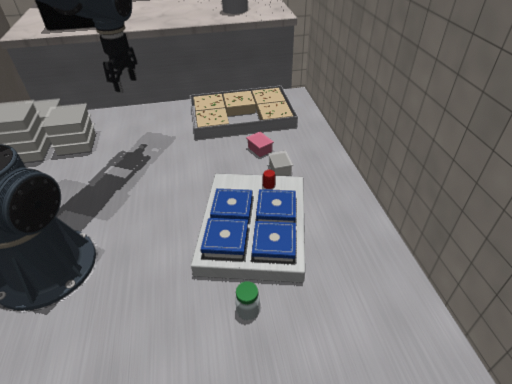

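Top view: the four blue lids have dots near (285,188), (327,206), (266,230) and (310,248). The shaker is at (245,181), the white box at (207,157) and the jar at (372,248). The pink look-alike is at (162,165). Next I'll measure the lid centres accurately from both cameras.

```bash
cat > h.py <<'E'
from cell import *
import cv2, numpy as np
def ray(info,uv,z,T=None):
    p=cv2.undistortPoints(np.array([[uv]],float),np.array(info["mtx"]),np.array(info["D"]))[0,0]
    T=np.array(info["world_from_camera"]) if T is None else T
    d=T[:3,:3]@np.r_[p,1]; o=T[:3,3]; return o+d*(z-o[2])/d[2]
def lids(im,info,z=81):
    hsv=cv2.cvtColor(im,cv2.COLOR_RGB2HSV)
    m=cv2.inRange(hsv,(100,120,60),(130,255,255))
    m=cv2.morphologyEx(m,cv2.MORPH_CLOSE,np.ones((3,3)))
    cs,h=cv2.findContours(m,cv2.RETR_CCOMP,cv2.CHAIN_APPROX_NONE)
    out=[]
    for i,c in enumerate(cs):
        if h[0][i][3]>=0 and cv2.contourArea(c)>20:
            M=cv2.moments(c); out.append((M["m10"]/M["m00"],M["m01"]/M["m00"]))
    return [(np.round(u,1),ray(info,u,z)) for u in out]
E
python3 - <<'E'
from h import *
for c in ["top","side"]:
    im=read_camera(c); 
    L=lids(im,camera_info(c))
    P=np.array([l[1][:2] for l in L])
    for l in L: print(c,l[0],np.round(l[1],1))
    m=P.mean(0)
    if len(P)==4:
        a=np.degrees(np.arctan2(P[:,1]-m[1],P[:,0]-m[0])); print(m,np.sort(a), np.linalg.norm(P-m,axis=1))
E
```

```text
top [308.9 247.7] [471.3 -57.8  81. ]
top [265.9 228.8] [503.6  62.6  81. ]
top [326.5 205.5] [591.7 -90.9  81. ]
top [284.5 187.5] [624.6  29.3  81. ]
[547.79108076 -14.20127779] [-150.31805481  -60.21091812   29.54842779  119.91195932] [88.09635663 88.58809639 88.38180049 88.28696867]
side [274.  236.7] [590.3 -89.7  81. ]
side [288.3 220. ] [639.7 -41.5  81. ]
side [266.3 219.1] [584.2 -26.6  81. ]
side [276.3 202. ] [624.3  31.   81. ]
side [224.4 233.5] [470.  -53.8  81. ]
side [231.4 201.1] [503.4  60.5  81. ]
```

```bash
cat >> h.py <<'E'
C=np.array([547.5,-13.8]); yaw=np.radians(-15.3)
ex=np.array([np.cos(yaw),np.sin(yaw)]); ey=np.array([-ex[1],ex[0]])
PL={1:(-62.5,62.5),2:(-62.5,-62.5),3:(62.5,62.5),4:(62.5,-62.5)}
def W(x,y): return C+x*ex+y*ey
def F(n=4): return np.mean([current_wrist_force() for _ in range(n)],axis=0)
E
python3 - <<'E'
from h import *
close(); print("closed",current_clock(),current_width())
R0=np.array(current_eef_rot()); print(np.round(R0,2).tolist())
best=None
for k in range(4):
    a=yaw+k*np.pi/2; x=np.array([np.cos(a),np.sin(a),0]); z=np.array([0,0,-1.]); R=np.c_[x,np.cross(z,x),z]
    q=inverse_kinematics([*C,130],R)
    if q is None: continue
    d=np.abs(np.array(q)-np.array(current_q())).max(); print(k,np.round(q,1),d)
    if best is None or d<best[0]: best=(d,R)
R=best[1]; np.save("R.npy",R)
x,y=PL[1]; s=(x-np.sign(x)*38,y-np.sign(y)*38)
reach([*W(*s),130],R); print(current_clock())
for i in range(4): print(np.round(current_wrist_force(),2))
line_to([*W(*s),92],v=60); wait(0.2)
for i in range(4): print(np.round(current_wrist_force(),2))
t=current_clock(); line_to([*W(*s),91],v=10); print(current_clock()-t, current_eef_pos(), current_wrist_force())
im=read_camera("side"); cv2.imwrite("pics/s1.png",im[:,:,::-1])
E
```

```text
closed 1.4667 -0.003786215556108899
[[-0.91, 0.42, 0.0], [0.42, 0.91, 0.0], [-0.0, 0.0, -1.0]]
0 [-6.3 25.4 99.3 -0.  55.3 99. ] 103.83361228845384
1 [-6.3 25.4 99.3 -0.  55.3  9. ] 66.78313821129889
2 [ -6.3  25.4  99.3  -0.   55.3 -81. ] 76.16638771154615
3.5333
[0.51 0.69 0.42]
[0.51 0.69 0.42]
[0.51 0.69 0.42]
[0.51 0.69 0.42]
[-0.67 -0.59  0.76]
[-0.67 -0.59  0.76]
[-0.67 -0.59  0.76]
[-0.67 -0.59  0.76]
0.25 [530.30512075  16.28541898  90.99433852] [-0.06842696  0.16387725  0.05083066]
```

View pics/s1.png

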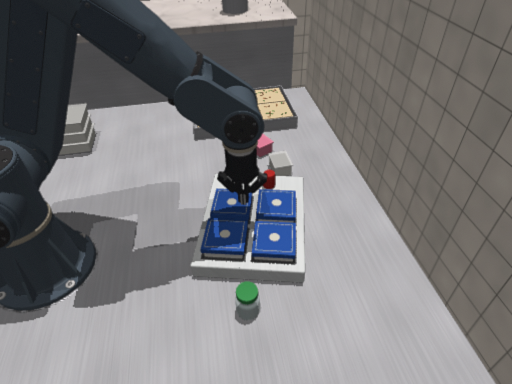

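The closed tips are above the inner corner of lid 1. I'll probe each inner corner with 1 mm steps and a force stop.

```bash
cat >> h.py <<'E'
def probe(k,zt=87,extra=3,fmax=6.0,off=38):
    x,y=PL[k]; s=W(x-np.sign(x)*off,y-np.sign(y)*off)
    p=current_eef_pos()
    if np.linalg.norm(np.array(p[:2])-s)>3:
        line_to([*p[:2],105],v=150); line_to([*s,105],v=200); line_to([*s,90],v=80)
    wait(0.1); f0=current_wrist_force()[2]; z=90; rec=[]; cnt=0
    while z>75.5:
        z-=1; line_to([*s,z],v=10)
        f=current_wrist_force()[2]
        if f>1.5 or cnt: 
            cnt+=1
        rec.append((z,round(f,1)))
        if f>fmax or cnt>extra+1: break
    p=current_eef_pos(); print(k,"f0",round(f0,1),rec,"z",round(p[2],2),"t",current_clock())
    line_to([*s,105],v=100)
E
python3 - <<'E'
from h import *
for k in (1,2,4,3): probe(k)
E
```

```text
1 f0 -0.4 [(89, np.float64(0.1)), (88, np.float64(0.4)), (87, np.float64(0.9)), (86, np.float64(-0.4)), (85, np.float64(-0.1)), (84, np.float64(0.1)), (83, np.float64(-0.5)), (82, np.float64(0.6)), (81, np.float64(-1.0)), (80, np.float64(-0.1)), (79, np.float64(-0.2)), (78, np.float64(0.0)), (77, np.float64(-0.6)), (76, np.float64(0.0)), (75, np.float64(-0.9))] z 74.93 t 8.7667
2 f0 0.3 [(89, np.float64(0.3)), (88, np.float64(0.5)), (87, np.float64(0.8)), (86, np.float64(0.8)), (85, np.float64(0.0)), (84, np.float64(0.2)), (83, np.float64(0.5)), (82, np.float64(0.1)), (81, np.float64(0.2)), (80, np.float64(0.2)), (79, np.float64(0.3)), (78, np.float64(0.3)), (77, np.float64(-0.2)), (76, np.float64(-0.4)), (75, np.float64(0.4))] z 74.94 t 14.0417
4 f0 0.6 [(89, np.float64(-0.2)), (88, np.float64(0.0)), (87, np.float64(0.0)), (86, np.float64(-0.5)), (85, np.float64(0.2)), (84, np.float64(0.1)), (83, np.float64(0.3)), (82, np.float64(-0.5)), (81, np.float64(0.4)), (80, np.float64(0.4)), (79, np.float64(0.0)), (78, np.float64(0.9)), (77, np.float64(-0.2)), (76, np.float64(-0.6)), (75, np.float64(0.5))] z 74.96 t 19.325
3 f0 0.7 [(89, np.float64(-1.2)), (88, np.float64(-0.0)), (87, np.float64(0.5)), (86, np.float64(-0.2)), (85, np.float64(0.9)), (84, np.float64(0.6)), (83, np.float64(-0.4)), (82, np.float64(0.2)), (81, np.float64(0.2)), (80, np.float64(0.2)), (79, np.float64(-1.0)), (78, np.float64(0.2)), (77, np.float64(0.5)), (76, np.float64(-0.5)), (75, np.float64(-0.0))] z 74.91 t 24.6
```

No contact anywhere down to z=75, which I didn't expect. I'll look before doing anything else.

```bash
python3 - <<'E'
from h import *
print(current_eef_pos(),current_clock())
rows=[]
for c in ["side","top","wrist"]:
    im=read_camera(c); 
    rows.append(im)
    cv2.imwrite(f"pics/{c}2.png",im[:,:,::-1])
s=cv2.resize(rows[0][150:290,170:340],None,fx=4,fy=4,interpolation=cv2.INTER_CUBIC); cv2.imwrite("pics/side2z.png",s[:,:,::-1])
L=lids(rows[1],camera_info("top")); print([ (l[0],np.round(l[1],1)) for l in L])
# project tcp into side
i=camera_info("side"); T=np.linalg.inv(np.array(i["world_from_camera"]))
for P in [current_eef_pos()]+[[*W(*PL[k]),81] for k in PL]:
    p=T[:3,:3]@np.array(P)+T[:3,3]; print(np.round((np.array(i["mtx"])@(p/p[2]))[:2],1))
E
```

```text
[577.63002389   3.39035925 105.09433407] 25.05
[]
[261.4 205.3]
[231.3 200.5]
[224.9 234.5]
[276.3 202.3]
[274.4 236.8]
```

View pics/side2z.png

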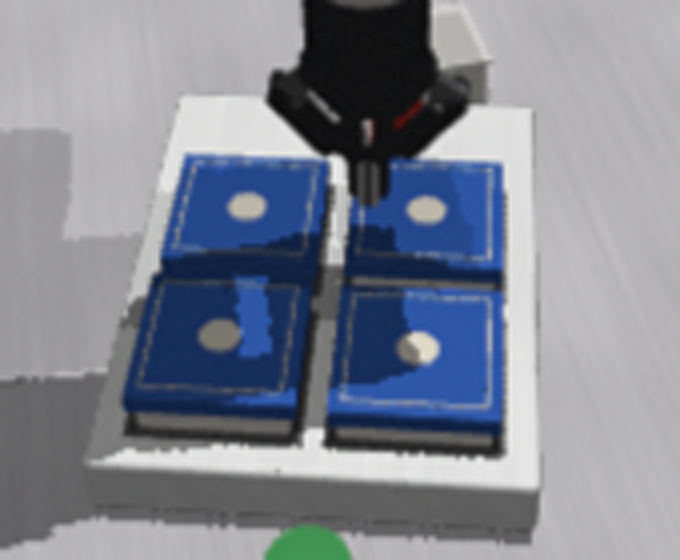

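View pics/wrist2.png

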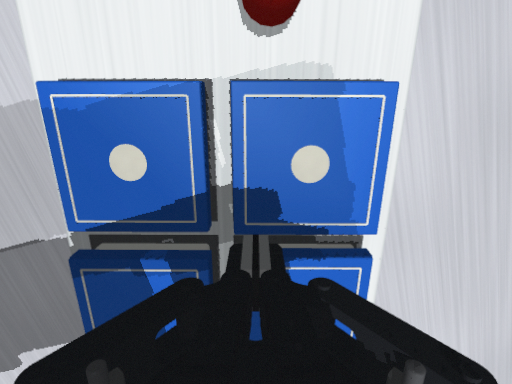

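The tips show at about side pixel (262,201), but the reported TCP projects to (261,205). So the real tips sit roughly 5–10 mm above the reported TCP, and I hadn't reached the lids. I'll probe deeper from z=76, still limited by force.

```bash
cat >> h.py <<'E'
def probe2(k,zs=76,fmax=4.5,off=38,zmin=62):
    x,y=PL[k]; s=W(x-np.sign(x)*off,y-np.sign(y)*off)
    p=current_eef_pos()
    if np.linalg.norm(np.array(p[:2])-s)>3:
        line_to([*s,max(p[2],95)],v=250)
    line_to([*s,zs],v=120)
    z=zs; rec=[]; cnt=0
    while z>zmin:
        z-=1; line_to([*s,z],v=15)
        f=current_wrist_force()[2]
        if f>1.4 or cnt: cnt+=1
        rec.append((z,float(round(f,1))))
        if f>fmax or cnt>=4: break
    print(k,rec,"z",round(current_eef_pos()[2],2),"t",current_clock())
    line_to([*s,95],v=150)
    return rec
E
python3 - <<'E'
from h import *
probe2(3)
E
```

```text
3 [(75, 0.5), (74, -0.1), (73, -0.1), (72, 0.6), (71, 0.5), (70, 0.8), (69, -0.7), (68, 0.4), (67, 0.6), (66, 1.1), (65, 0.9), (64, 0.2), (63, -0.0), (62, 0.7)] z 61.93 t 29.0917
```

```bash
python3 - <<'E'
from h import *
x,y=PL[3]; s=W(x-38,y-38)
line_to([*s,63],v=120)
i=camera_info("side"); T=np.linalg.inv(np.array(i["world_from_camera"]))
im=read_camera("side"); w=read_camera("wrist"); t=read_camera("top")
print(current_eef_pos(),current_wrist_force(),current_clock(), current_width())
for z in (60,70,80,90):
    p=T[:3,:3]@np.array([*s,z])+T[:3,3]; print(z,np.round((np.array(i["mtx"])@(p/p[2]))[:2],1))
cv2.imwrite("pics/side3z.png",cv2.resize(im[170:250,210:310],None,fx=7,fy=7,interpolation=cv2.INTER_CUBIC)[:,:,::-1])
cv2.imwrite("pics/wrist3.png",w[:,:,::-1])
wi=camera_info("wrist"); print(np.round(wi["T_tool_cam"],3).tolist(), wi["mtx"])
Tc=np.linalg.inv(np.array(wi["T_tool_cam"])); p=Tc[:3,3]; print("tcp in wrist",(np.array(wi["mtx"])@(p/p[2]))[:2])
p=Tc@np.array([0,0,-14,1]); p=p[:3];print("tcp-14",(np.array(wi["mtx"])@(p/p[2]))[:2])
E
```

```text
[577.96623206   3.32965727  63.57728347] [ 0.51549123 -0.19565601  0.26534617] 30.025 9.893892042791654e-05
60 [261.7 216.9]
70 [261.7 214.4]
80 [261.6 211.8]
90 [261.6 209.1]
[[0.0, -0.951, -0.31, 79.638], [1.0, 0.0, 0.0, 0.126], [-0.0, -0.31, 0.951, -163.746], [0.0, 0.0, 0.0, 1.0]] [[282.50279746   0.         255.27996888]
 [  0.         282.50279746 193.30562812]
 [  0.           0.           1.        ]]
tcp in wrist [255.03102305 232.39015031]
tcp-14 [255.01368646 242.84338039]
```

View pics/side3z.png

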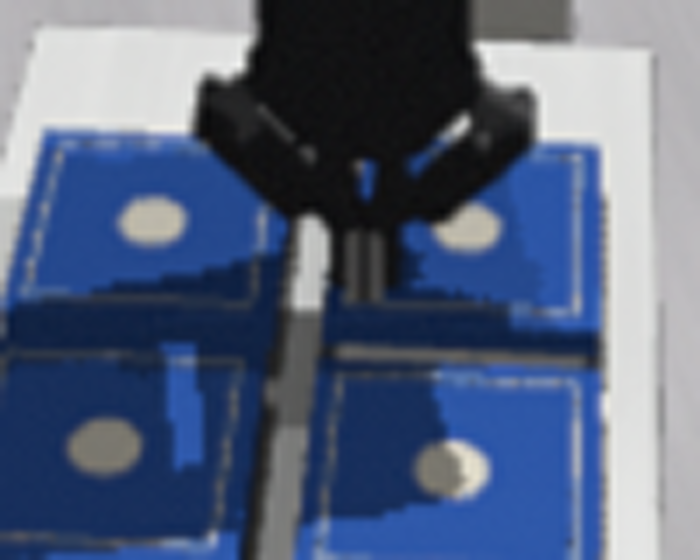

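View pics/wrist3.png

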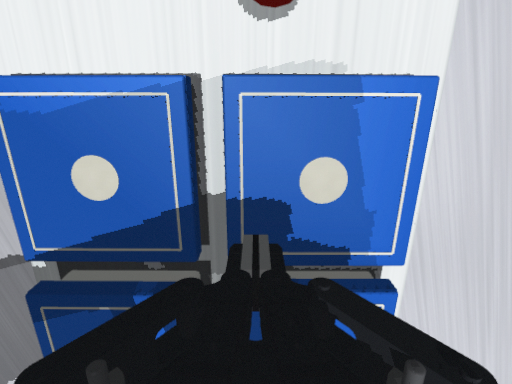

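The wrist and side pictures both put the real tips about 15–20 mm above the reported TCP, just over the lid surface now. I'll carry on down.

```bash
python3 - <<'E'
from h import *
probe2(3,zs=62.5,zmin=50)
E
```

```text
3 [(61.5, 0.2), (60.5, 0.4), (59.5, -0.8), (58.5, 1.6), (57.5, 2.6), (56.5, 7.3)] z 56.78 t 31.775
```

```bash
cat >> h.py <<'E'
def probe3(k,zs,fmax=6,off=38,zmin=48):
    x,y=PL[k]; s=W(x-np.sign(x)*off,y-np.sign(y)*off)
    p=current_eef_pos()
    if np.linalg.norm(np.array(p[:2])-s)>3: line_to([*s,75],v=250)
    line_to([*s,zs],v=120); z=zs; rec=[]; cnt=0
    while z>zmin:
        z-=1; line_to([*s,z],v=15)
        f=current_wrist_force()[2]
        if f>1.4 or cnt: cnt+=1
        rec.append((z,float(round(f,1))))
        if f>fmax or cnt>=4: break
    print(k,rec,"z",round(current_eef_pos()[2],2),"t",current_clock())
    line_to([*s,75],v=200)
    return rec
E
python3 - <<'E'
from h import *
probe3(4,63)
E
```

```text
4 [(62, 0.0), (61, 0.5), (60, -0.3), (59, -0.7), (58, 0.3), (57, 1.5), (56, 0.2), (55, 2.1), (54, 8.9)] z 54.7 t 35.0417
```

```bash
cat >> h.py <<'E'
def hold(k,zl,zs,off=38):
    x,y=PL[k]; s=W(x-np.sign(x)*off,y-np.sign(y)*off)
    p=current_eef_pos()
    if np.linalg.norm(np.array(p[:2])-s)>3: line_to([*s,75],v=250)
    line_to([*s,zs],v=120)
    for z in zl:
        line_to([*s,z],v=20); fs=[]
        for _ in range(4): wait(0.03); fs.append(float(round(current_wrist_force()[2],1)))
        print(k,z,fs,round(float(np.mean(fs)),2),"z",round(current_eef_pos()[2],2))
        if np.mean(fs)>8: break
    w=read_camera("wrist"); cv2.imwrite(f"pics/w_hold{k}_{current_clock():.1f}.png",w[:,:,::-1])
    print(current_clock())
    line_to([*s,75],v=200)
E
python3 - <<'E'
from h import *
hold(4,[56,55.2,54.5],60)
E
ls pics
```

```text
4 56 [0.8, 0.5, 0.7, 0.1] 0.53 z 56.15
4 55.2 [1.1, 1.5, 1.0, 1.5] 1.27 z 55.28
4 54.5 [6.3, 6.1, 5.9, 6.3] 6.15 z 54.89
36.875
s1.png
side0.png
side2.png
side2z.png
side3z.png
top0.png
top2.png
w_hold4_36.9.png
wrist2.png
wrist3.png
```

View pics/w_hold4_36.9.png

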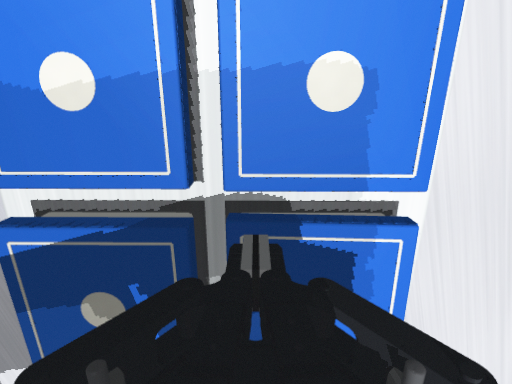

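Lid 4 gives almost no resistance for about 2–3 mm, then goes hard at about 12 N/mm. That isn't the 3 N/mm of a sound panel, so lid 4 looks like the loose one. I'll press its centre in small steps and abort if it behaves like a 3 N/mm spring.

```bash
python3 - <<'E'
from h import *
s=W(*PL[4]); line_to([*s,75],v=200); line_to([*s,60.5],v=120)
z=60.5; c=None; rec=[]
while z>50:
    z-=0.7; line_to([*s,z],v=20); f=float(current_wrist_force()[2]); za=float(current_eef_pos()[2])
    rec.append((round(z,1),round(za,2),round(f,1)))
    if c is None and f>1.5: c=za
    if f>12: print("stiff"); break
    if c is not None and c-za>2.0 and f<11: print("soft abort"); break
print(rec,current_clock())
if f<=12: line_to([*s,75],v=150)
E
```

```text
stiff
[(59.8, 60.0, 0.1), (59.1, 59.15, -0.3), (58.4, 58.44, 0.7), (57.7, 58.31, 7.1), (57.0, 57.98, 11.9), (56.3, 57.47, 12.4)] 39.3083
```

It's stiff: 12 N within 1 mm, where a sound panel would have given 4 mm. Lid 4 is the loose one, so I'll press it home.

```bash
python3 - <<'E'
from h import *
s=W(*PL[4]); z=56.3; rec=[]
while z>45:
    z-=0.8; line_to([*s,z],v=20); f=float(current_wrist_force()[2]); za=float(current_eef_pos()[2])
    rec.append((round(z,1),round(za,2),round(f,1)))
    if f>32 : break
    if current_clock()>48: break
wait(0.25); rec.append((float(current_eef_pos()[2]),float(current_wrist_force()[2])))
print(rec,current_clock())
E
```

```text
[(55.5, 56.73, 13.7), (54.7, 55.96, 13.8), (53.9, 55.16, 13.3), (53.1, 54.36, 13.2), (52.3, 53.56, 14.3), (51.5, 53.23, 19.2), (50.7, 53.04, 26.6), (49.9, 52.92, 33.0), (52.92152973036478, 32.1257221793719)] 41.5583
```

It moved about 5 mm at 13–14 N, then stopped hard at 32 N, so it's home. I'll lift off straight up and check with one light edge press.

```bash
python3 - <<'E'
from h import *
s=W(*PL[4]); line_to([*s,75],v=80)
x,y=PL[4]; e=W(x-38,y+38); line_to([*e,75],v=200); line_to([*e,56],v=100)
for z in (55,54,53.2,52.6,52.0,51.5):
    line_to([*e,z],v=20); f=float(current_wrist_force()[2]); print(z,round(float(current_eef_pos()[2]),2),round(f,1))
    if f>4: break
line_to([*e,170],v=150); wait(0.2)
im=read_camera("side"); cv2.imwrite("pics/side_end.png",im[:,:,::-1]); print(current_wrist_force(),current_clock())
E
```

```text
55 55.3 -0.2
54 54.07 0.2
53.2 53.27 1.0
52.6 53.1 6.1
[ 0.0168345   0.34048387 -0.20710759] 44.9667
```

View pics/side_end.png

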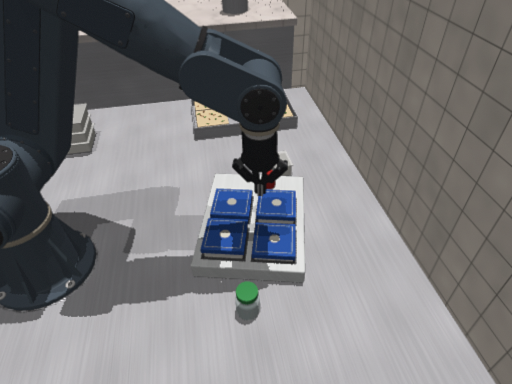

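The edge of lid 4 is now hard at the same height as its seated centre (53.1 mm), so it no longer rocks. In the side view the tool is clear of everything, and the jar at (247,296), the shaker and the box stand where they were.

```bash
python3 -c "
from cell import *
sign_off(); print(current_clock())"
```

```text
the job is handed in; nothing more can be done
the job is handed in; nothing more can be done
```

The loose lid was at place_4. I pressed it home at its centre, let go, and handed the job in at about 45 s of the 58 s allowed; no verdict is reported.

- **Finding it:** pressed at its inner corner, lid 4 sank about 2–3 mm at roughly 1–2 N, then met something hard (about 12 N/mm). Its centre took 12 N within 1 mm, where a sound panel would have given about 4 mm.
- **Seating it:** the centre then moved about 5 mm at 13–14 N, a little below the expected 16–20 N. It stopped hard at 32 N.
- **Last checks:** a light press near its edge was hard at the seated height (53.1 mm against 52.9 mm), with no rocking. The wrist force was about zero with the tool lifted clear. In the side picture the jar, shaker and box stand where they were; I didn't measure their positions again.

**What went wrong or was left unchecked:**
- The real fingertips were about 20 mm above the reported TCP. My first round of probing never reached any lid, which cost about 25 s. I confirmed the offset in the pictures and worked by contact force after that.
- Of the sound lids, only lid 3 was touched, with a peak of 7.3 N. Its curve looked mostly like a sound panel but was not fully clear. Lids 1 and 2 were never pressed, because lid 4 had already been identified.

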